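Release the ratchet clamp from the ferris-wheel base

ROBOT

A 7-joint arm with a two-finger parallel gripper is mounted at the origin on the work surface. World frame = base frame: x ahead of the robot, y to its left, z up, the work surface at z = 0. Lengths are in m, angles in rad, forces in N, time in s.
With the tool pointing down it reaches from about 0.425 to 1.025 m from the base axis. Payload 9.4 kg.
Tool frame: the origin (TCP) lies between the finger pads; the fingertips stand 11 mm ahead of it and the grasp point (between the pads) lies 8 mm behind it; z points along the fingers, y is the line along which they close (so a half turn about z gives the same grasp; the last joint's range is limited). The gripper opens to 85 mm and grips with 20 to 120 N. Pads are 22 mm wide; open, the fingers measure 114 mm over their backs; the gripper's body (76 mm by 85 mm) begins 54 mm behind the grasp point. The pads swing forward as they close: fully open they stand 13 mm farther back than shut.
Start: joints at [-1.204, 0.599, -0.003, 1.599, 0.002, 0.943, -0.08], TCP at [0.311, 0.655, 0.242] pointing down, gripper open.
Joint ranges: [-2.57, 2.57], [-0.35, 1.97], [-1.29, 1.29], [0.11, 2.56], [-1.05, 4.19], [0.11, 1.86], [-2.63, 2.63]. Speed limits (rad/s): [2.22, 2.22, 3.01, 3.01, 3.14, 3.14, 3.14].

INTERFACE

Orientations are given as a unit quaternion [w, x, y, z].
In Python, from plant import ctrl gives the robot as it stands.
- The arm moves only by the shell command python3 -m crank 'ROWS'. ROWS is JSON, a list that holds one entry, the list of rows, each a list of 7 numbers: the turn, a rotation vector about the tool's x, y, z normalised to -1 to 1, where 1 is 2 pi rad, then the shift along the tool's x, y, z normalised to -1 to 1, where 1 is 500 mm, then the closure, from -1 (fully open) to 1 (shut). A call has exactly 8 rows; each row shifts and turns the commanded pose from where the row before left it, along the tool's axes as they then stand; what a row does not reach is not made up. A row lasts 1/12 s, in which the tool goes at most 41.7 mm and 7.16 degrees, less where a joint would pass 70% of its speed; a pose out of reach is approached as far as the arm can. A call with a number of a shift or a turn outside -1 to 1 is refused whole. A call with a gripper value outside its range is refused whole. The fingers move at their own pace and stop on an object; the grip force is fixed at half the most. Time passes only in rows, so rows that do not move let the fingers close, or fill a call up. It gives the time, the measured TCP pose, the force, the opening and the grip force at its end, in the units of the state.
- ctrl.sense(): the state, without advancing time (a new reading comes with each control period).
- ctrl.camera(name): name is "side" or "top" or "wrist"; returns the picture (480x640x3 uint8, red, green, blue); there is no depth.
- ctrl.camera_info(name): a dict with "mtx" (3x3 intrinsics, pixels), "dist_coeffs" ([k1, k2, p1, p2, k3] as OpenCV has them; the pictures are not rectified), "view" (4x4, takes a point from world to camera coordinates); the wrist camera has in their place "tool_from_camera" (4x4, takes a point from camera to tool coordinates, whose origin is the TCP and whose axes are the flange's). Camera axes: x right, y up, looking along -z (the intrinsics and any distortion apply to the point x, -y, -z); pixel columns grow to the right and rows downward; lengths in m; the calibration is good to about 2 mm. A picture is of the moment at which its call begins: read the wrist's pose just before it. camera_info takes no time and is no camera call.
- ctrl.sign_off(): hands the job in; it is judged then, once.
The state is a dict: "t": time; "qpos": joint angles; "joint_vel": joint speeds; "joint_torque": joint torques, N m; "position": TCP position; "tcp_rot": TCP orientation; "wrist_force": force on the tool from outside, world axes, zero at the start; "wrist_torque": the same for the moment, N m; "gripper_width": finger opening in m; "finger_force": force on a finger pad.
Only numpy, scipy, OpenCV 4.12 (cv2) and the standard library are available. Lean on these libraries where they do the work, as an engineer would, in place of code of your own. Each camera call takes 0.05 s, during which the arm holds its last target. There are 200 camera calls.

TASK

The glue on the tin ferris-wheel base has set and the clamp's screw is already slack. With your fingertips press down the ratchet release at the back of the clamp's sliding jaw and, holding it down, push the jaw back along its bar, away from the base, until it is fully back against the bracket at the bar's end; then let go. Leave the ferris-wheel base standing where it is and the other things on the table undisturbed.

Things in the scene. Friction and masses are not known exactly. Their poses are not given: they have to be found in the camera images.
- release_pad (a point): Centre of the top of the ratchet release's thumb pad, a ribbed steel plate 45 mm across the bar, 47 mm along it up to the lip, about 70 mm above the table. Axes at rest: y along the bar, the way the jaw opens; z up. Pressed 5 to 6 mm down (spring, 4 N to start it, 8 N at its stop at about 7 mm) it frees the jaw; let up, it springs back and its pawl locks into the next notch.
- release_lip (a point): Middle of the top edge of the upturned lip at the pad's outer end: 45 mm wide, 4 mm thick, 12 mm above the pad, inner face 23 mm beyond the pad's centre along +y. Fingertips standing on the pad bear on it to push the jaw; that also helps to hold the lever down. On the other side the jaw's upright plate stands 60 mm from the pad's centre, 26 mm higher than the pad.
- jaw_face (a point): Centre of the sliding jaw's clamping face (64 mm wide, 46 mm high cast plate with cork facing), which looks along -y at the ferris-wheel base.
- jaw (a joint): Sliding jaw along the bar, m: starts at about 0, grows as the jaw is pushed back (open), 0.124 fully back against the end bracket. Slides with 1 to 2 N of friction while the release is held down; the ratchet (6.2 mm pitch) blocks opening when it is not.
- lever (a joint): Ratchet release lever, rad: about 0.02 at rest in a notch (up to 0.14 where its pawl happens to ride on a tooth), 0.24 pressed to its stop; the pawl is clear of the notches from about 0.14.
- bar_end (a point): Inner face of the cast bracket at the end of the bar, level with the bar's top edge 48 mm above the table; the stop that the jaw's shoe meets when fully back. Same axes as the clamp (y along the bar, jaw opens towards +y, z up).
- jig: The clamp on its plywood board (170 by 440 by 18 mm, fixed to the table), origin on the table under the middle of the board: a steel bar 22 mm wide with a notched top edge, screw head with wooden handle at the -y end, sliding jaw, end bracket at the +y end. y runs along the bar, z up.
- ferris_base: The work: faded tin plinth 96 by 120 by 22 mm with two A-shaped towers, 125 mm high over all, 0.28 kg, standing loose on two wooden bearers between the clamp's screw pad and the sliding jaw. Origin at the centre of its underside, 50 mm above the table.
- rim_a: Tin drum rim, ring 120 mm across, 22 mm high, lying on the table near the clamp. Origin at the centre of its underside.
- rim_b: Tin drum rim, ring 104 mm across, 22 mm high. Origin at the centre of its underside.
- rim_c: Tin drum rim, ring 140 mm across, 22 mm high. Origin at the centre of its underside.
- cork_block: Cork sanding block 65 by 115 by 36 mm beside the clamp. Origin at the centre of its underside.
- screwdriver: Screwdriver with a wooden handle, 0.2 m long, lying on the table near the clamp. Origin under its middle.
- glue_jar: Closed amber glass jar with a steel lid 60 mm across, 75 mm high. Origin at the centre of its underside.
- drill: Nickel hand drill lying on its side, about 300 mm long, 76 mm high at its crank knob, 92 mm gear wheel. Origin under its frame.
Things that resemble listed ones, but are neither listed nor needed, are in the scene too. What is shaped like the ferris_base but blue or orange is not meant.

How it is judged:
On the way, in this order (a step that is already met when the one before it is completed fails the run):
1. the fingers press the release down, the jaw still near the work (value of joint lever above 0.12 rad and value of joint jaw below 0.02 m and contact force between the fingers and jig above 1 N), for 0.1 s.
2. the fingers push the jaw back with the release held down (value of joint lever above 0.06 rad and value of joint jaw above 0.06 m and contact force between the fingers and jig above 1 N).
At the end, for the whole second after the job is handed in: The sliding jaw is within 6 mm (less than one notch) of the end bracket and at rest, and the ferris-wheel base stands upright and still within 15 mm of where it was (value of joint jaw above 0.118 m and velocity of joint jaw between -0.005 and 0.005 m/s and distance of ferris_base from where it was at the start of the episode below 0.015 m and angle between ferris_base's own z axis and vertical below 0.1 rad and linear speed of ferris_base below 0.01 m/s); the robot touches nothing.
It fails at once if the ferris-wheel base is shifted by more than 15 mm, lifted or tipped (distance of ferris_base from where it was at the start of the episode above 0.015 m or angle between ferris_base's own z axis and vertical above 0.15 rad).
It fails at once if another thing on the table is moved by more than 20 mm (distance of any of rim_a, rim_b, rim_c, cork_block, screwdriver, glue_jar, drill from where it was at the start of the episode above 0.02 m).
It also fails if it takes over 38 s, if anything falls off the work surface, if the arm or the gripper's body presses on something with over 40 N, if the wrist force passes 120 N, or if a joint passes its speed limit or range.

## Working session

There is one attempt and no reset: what is moved stays moved. The work goes in short steps, Python scripts to look and compute and a shell command to move; the robot and the scene stay as the last step left them, time stands still between calls to the robot, and variables do not carry over. Pictures are saved under pics/ and viewed, at most 10 in all, crops included, and the job is handed in when it is done.

```bash
mkdir -p pics; ls
python3 - <<'E'
from plant import ctrl
import cv2,numpy as np
s=ctrl.sense(); print(s)
for n in("top","side"):
    cv2.imwrite(f"pics/{n}0.png",ctrl.camera(n)[:,:,::-1]); print(n,ctrl.camera_info(n))
print(ctrl.camera_info("wrist"))
E
```

```text
pics
{'t': 0.0, 'qpos': array([-1.20370578,  0.60016093, -0.00252752,  1.60014467,  0.00179553,
        0.94289835, -0.07980222]), 'joint_vel': array([-0.00052714, -0.00106704, -0.00085584,  0.00077591, -0.00087464,
       -0.00080192,  0.0017967 ]), 'joint_torque': array([-3.92166030e-04, -7.76439357e+01,  1.56441148e+00, -2.58024251e+01,
        1.22362655e-02,  8.69785639e-03, -5.21853025e-06]), 'position': array([0.31111308, 0.65433997, 0.24138602]), 'tcp_rot': array([-1.02102381e-04,  2.20058902e-01,  9.75486254e-01, -7.98122470e-04]), 'wrist_force': array([-0.24941478, -0.30472306, -0.38680256]), 'wrist_torque': array([ 0.04117749, -0.02873114,  0.01369061]), 'finger_force': 0.0, 'gripper_width': 0.08531333827030661}
top {'mtx': array([[443.48754127,   0.        , 316.75599806],
       [  0.        , 443.48754127, 245.89393203],
       [  0.        ,   0.        ,   1.        ]]), 'dist_coeffs': array([0.03230924, 0.        , 0.        , 0.        , 0.        ]), 'view': array([[-0.0117193 , -0.99975455,  0.01880141,  0.01581169],
       [ 0.9982513 , -0.01060805,  0.05815337, 
[... 562 characters left out ...]
67449656, -1.10394093],
       [ 0.        ,  0.        ,  0.        ,  1.        ]])}
{'mtx': array([[348.20049285,   0.        , 322.72746979],
       [  0.        , 348.20049285, 245.75198549],
       [  0.        ,   0.        ,   1.        ]]), 'dist_coeffs': array([-0.05825641,  0.        ,  0.        ,  0.        ,  0.        ]), 'tool_from_camera': array([[-1.86189423e-05,  9.50672836e-01,  3.10195355e-01,
         7.88383769e-02],
       [ 9.99999541e-01, -2.79473286e-04,  9.16540466e-04,
        -2.93074468e-04],
       [ 9.58021440e-04,  3.10195229e-01, -9.50672395e-01,
        -1.31868819e-01],
       [ 0.00000000e+00,  0.00000000e+00,  0.00000000e+00,
         1.00000000e+00]])}
```

View pics/top0.png

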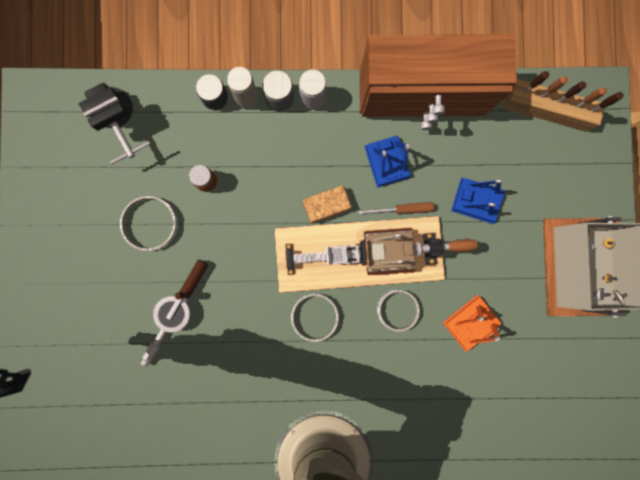

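View pics/side0.png

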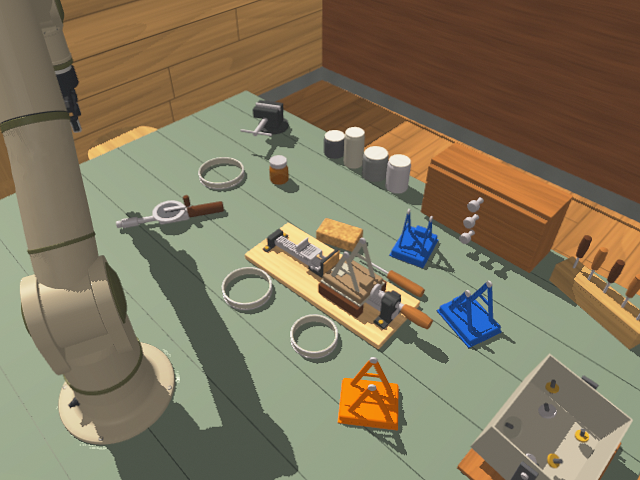

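Top view: the clamp board is at (360,254). Its end bracket is at (290,258), the sliding jaw and release at about (340,256), and the tan base between the jaws at (392,251). Look-alikes for the base are blue (388,160), blue (479,199) and orange (474,323). None of them is clamped, so the base is the tan one at (392,251). Things that could be taken for the release pad: the pad at about (345,255), the bracket (290,258), and the screw head (432,248). I'll check the choice in a close crop.

Run:
```python
import cv2,numpy as np
a=cv2.imread("pics/top0.png")[215:305,270:450]; b=cv2.imread("pics/side0.png")[215:325,240:400]
a=cv2.resize(a,(800,400),interpolation=cv2.INTER_CUBIC)
cv2.imwrite("pics/c_top.png",a)
cv2.imwrite("pics/c_side.png",cv2.resize(b,(800,550),interpolation=cv2.INTER_CUBIC))
```

```text
(no output)
```

View pics/c_top.png

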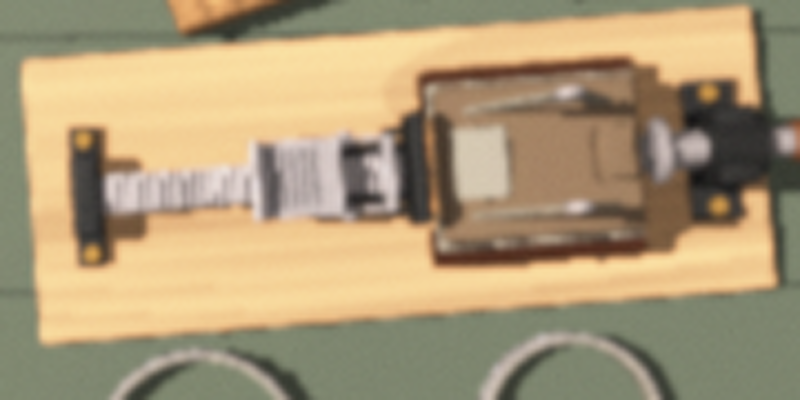

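View pics/c_side.png

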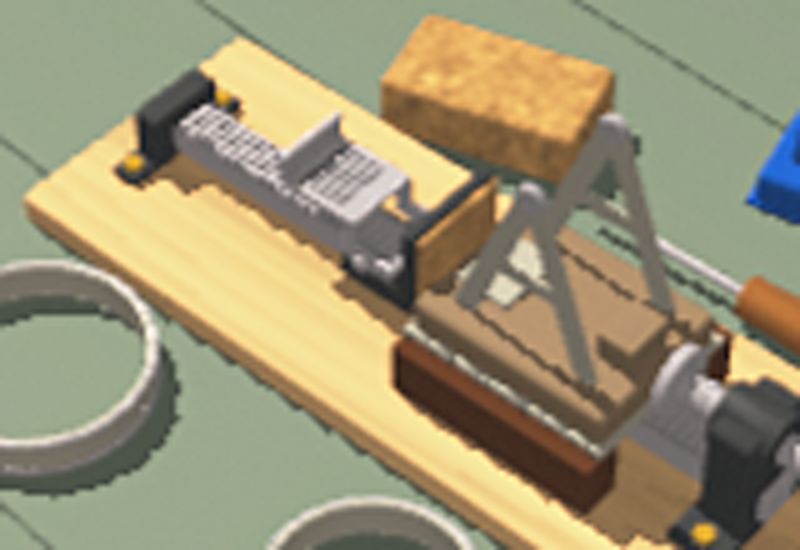

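The crops show the ribbed pad at top-crop (308,178), which is pixel (339.3,255). The lip is at crop (263,181), the bracket at (88,196), and the jaw plate at (412,165) next to the tan base. The side crop agrees: lip top middle at (310,141), pad centre at (350,183). Next I convert these to world coordinates.

```bash
cat > h.py <<'E'
from plant import ctrl
import cv2,numpy as np
from scipy.spatial.transform import Rotation as R
def ray(n,px,T=None):
    I=ctrl.camera_info(n)
    p=cv2.undistortPoints(np.array([[px]],float),I["mtx"],I["dist_coeffs"])[0,0]
    d=np.array([p[0],-p[1],-1.])
    C=np.linalg.inv(I["view"]) if T is None else T@I["tool_from_camera"]
    return C[:3,3],C[:3,:3]@d
def atz(n,px,z,T=None):
    o,d=ray(n,px,T); return o+d*(z-o[2])/d[2]
def tri(*rs):
    A=0;b=0
    for o,d in rs:
        d=d/np.linalg.norm(d);P=np.eye(3)-np.outer(d,d);A=A+P;b=b+P@o
    return np.linalg.solve(A,b)
def pose():
    s=ctrl.sense();q=s["tcp_rot"];T=np.eye(4)
    T[:3,:3]=R.from_quat([*q[1:],q[0]]).as_matrix();T[:3,3]=s["position"];return T
E
python3 - <<'E'
from h import *
np.set_printoptions(precision=4,suppress=True)
t=lambda x,y:(270+(x+.5)/800*180-.5,215+(y+.5)/400*90-.5)
s=lambda x,y:(240+(x+.5)/5-.5,215+(y+.5)/5-.5)
print("pad z.07",atz("top",t(308,178),.07),atz("side",s(350,183),.07),tri(ray("top",t(308,178)),ray("side",s(350,183))))
print("lip z.082",atz("top",t(263,181),.082),atz("side",s(310,141),.082),tri(ray("top",t(263,181)),ray("side",s(310,141))))
c=[atz("top",t(*p),.018) for p in((22,60),(750,8),(775,285),(40,343))]
print("board",*c,"centre",sum(c)/4)
u=(c[0]-c[1]+c[3]-c[2]);print("y dir",u/np.linalg.norm(u),np.linalg.norm(c[0]-c[1]),np.linalg.norm(c[3]-c[2]),np.linalg.norm(c[0]-c[3]), "yaw",np.arctan2(-u[0],u[1]))
print("bracket",atz("top",t(103,194),.048))
print("bar mid",atz("top",t(180,190),.048), "plate",atz("top",t(414,165),.096))
print(pose())
E
```

```text
pad z.07 [ 0.5368 -0.0454  0.07  ] [ 0.5322 -0.0434  0.07  ] [ 0.535  -0.044   0.0688]
lip z.082 [ 0.5349 -0.0191  0.082 ] [ 0.5307 -0.0164  0.082 ] [ 0.533  -0.0176  0.0816]
board [0.6112 0.1212 0.018 ] [ 0.6382 -0.3166  0.018 ] [ 0.4719 -0.327   0.018 ] [0.4426 0.1115 0.018 ] centre [ 0.541  -0.1027  0.018 ]
y dir [-0.064   0.9979  0.    ] 0.4386294277302291 0.4394411138515561 0.16888125541915644 yaw 0.06407559153433162
bracket [0.5296 0.0724 0.048 ]
bar mid [0.5315 0.0277 0.048 ] plate [ 0.5424 -0.103   0.096 ]
[[-0.9032  0.4293 -0.0005  0.3111]
 [ 0.4293  0.9032 -0.0012  0.6544]
 [-0.0001 -0.0013 -1.      0.2415]
 [ 0.      0.      0.      1.    ]]
```

Heights, sizes and offsets agree: pad to lip is 26 mm (expected 25), pad to plate 58 mm (expected 60), and the board is 439x169 mm. I'll approach high with the fingers shut.

```bash
python3 -m crank '[[[0,0,0,-0.055,-0.058,0,1],[0,0,0,-0.055,-0.058,0,1],[0,0,0,-0.055,-0.058,0,1],[0,0,0,-0.055,-0.058,0,1],[0,0,0,-0.055,-0.058,0,1],[0,0,0,-0.055,-0.058,0,1],[0,0,0,-0.055,-0.058,0,1],[0,0,0,-0.055,-0.058,0,1]]]'
python3 -m crank '[[[0,0,0.018,0,0,0,1],[0,0,0.018,0,0,0,1],[0,0,0.018,0,0,0,1],[0,0,0.018,0,0,0,1],[0,0,0.018,0,0,0,1],[0,0,0.018,0,0,0,1],[0,0,0.018,0,0,0,1],[0,0,0.018,0,0,0,1]]]'
cat > go.py <<'E'
from h import *
import sys
np.set_printoptions(precision=4,suppress=True)
T=pose();g=np.array([float(v) for v in sys.argv[1:4]])
u=np.array([-.064,.998,0]);X=T[:3,:3]
x=np.array([-.064,.998,0]);x/=np.linalg.norm(x);z=np.array([0,0,-1.]);W=np.c_[x,np.cross(z,x),z]
print("shift(norm,tool)",X.T@(g-T[:3,3])/.5,"turn",R.from_matrix(X.T@W).as_rotvec()/2/np.pi,"pos",T[:3,3],ctrl.sense()["t"],ctrl.sense()["wrist_force"])
E
python3 go.py 0.5345 -0.037 0.16
```

```text
t: 0.77
position: [0.4105, 0.3488, 0.2421]
tcp_rot: [-0.0, 0.22, 0.975, -0.0]
wrist_force: [0.4, 0.0, 0.0]
gripper_width: -0.0
finger_force: 0.0
t: 1.43
position: [0.4102, 0.3506, 0.2421]
tcp_rot: [0.0, 0.627, 0.779, -0.0]
wrist_force: [0.2, 0.4, -0.3]
gripper_width: -0.0002
finger_force: 0.0
shift(norm,tool) [-0.8105  0.0761  0.1644] turn [-0.      0.      0.0243] pos [0.4102 0.3506 0.2421] 1.4333 [ 0.2229  0.4083 -0.2812]
```

```bash
python3 -m crank '[[[0,0,0.0122,0,0,0,1],[0,0,0.0121,0,0,0,1],[0,0,0,-0.08,0.018,0,1],[0,0,0,-0.08,0.018,0,1],[0,0,0,-0.08,0.018,0,1],[0,0,0,-0.08,0.018,0,1],[0,0,0,-0.08,0.018,0,1],[0,0,0,-0.08,0.018,0,1]]]' >/dev/null; python3 go.py 0.5345 -0.037 0.16
```

```text
shift(norm,tool) [-0.3073  0.0858  0.1645] turn [-0.     0.     0.001] pos [0.4809 0.1133 0.2423] 2.1 [ 1.2119  0.9019 -1.0324]
```

Now over the pad, coming down to z = 0.16, then a wrist look to refine.

```bash
python3 -m crank '[[[0,0,0.001,-0.06,0.017,0,1],[0,0,0,-0.062,0.0172,0,1],[0,0,0,-0.062,0.0172,0.02,1],[0,0,0,-0.062,0.0172,0.03,1],[0,0,0,-0.062,0.0172,0.035,1],[0,0,0,0,0,0.04,1],[0,0,0,0,0,0.04,1],[0,0,0,0,0,0,1]]]' >/dev/null; python3 go.py 0.5345 -0.037 0.1
python3 - <<'E'
from h import *
T=pose();im=ctrl.camera("wrist")[:,:,::-1];cv2.imwrite("pics/w1.png",im);np.save("T1.npy",T)
im=ctrl.camera("side")[:,:,::-1];cv2.imwrite("pics/s1.png",cv2.resize(im[170:320,230:430],(800,600),interpolation=cv2.INTER_CUBIC))
E
```

```text
shift(norm,tool) [-0.0014  0.0057  0.1134] turn [-0.0008  0.     -0.0003] pos [ 0.5319 -0.0364  0.1567] 2.7667 [-0.6687  1.0086  0.0334]
```

View pics/w1.png

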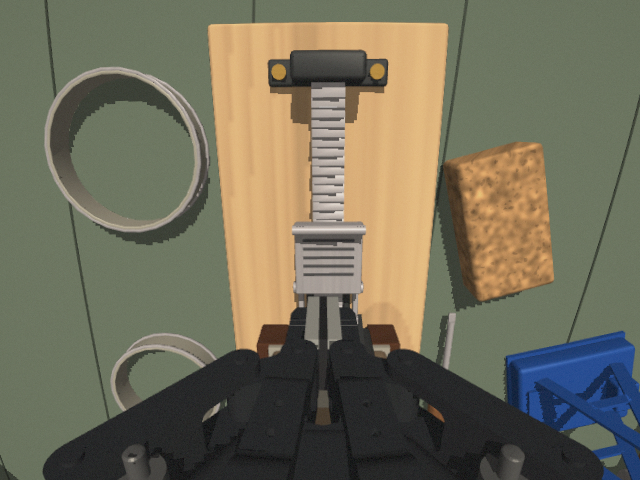

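View pics/s1.png

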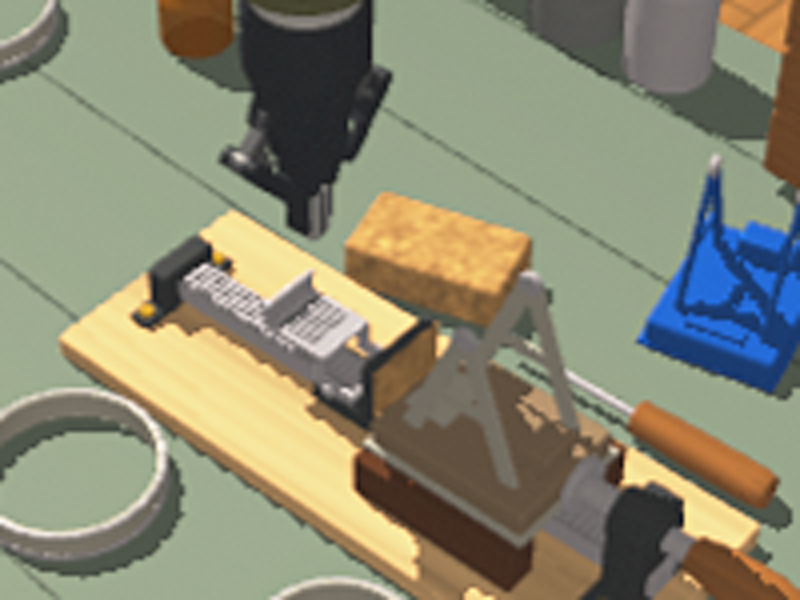

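The wrist view shows the ribbed pad spanning (297..362, 237..293), the lip at (329,224..236) and the bracket at (328,68). The jaw axis is straight up the picture. The side crop shows the shut fingertips above and behind the pad.

Run:
```python
from h import *
np.set_printoptions(precision=4,suppress=True)
T=np.load("T1.npy")
for n,p,z in(("lip L",(293,234),.082),("lip R",(365,234),.082),("lip mid",(329,234),.082),("pad far L",(296.5,292),.07),("pad far R",(362,292),.07),("bar mid",(328,150),.048),("bracket",(328,83),.048)): print(n,atz("wrist",p,z,T))
```

```text
lip L [ 0.5124 -0.0186  0.082 ]
lip R [ 0.5568 -0.0158  0.082 ]
lip mid [ 0.5346 -0.0172  0.082 ]
pad far L [ 0.5154 -0.0638  0.07  ]
pad far R [ 0.5606 -0.0609  0.07  ]
bar mid [0.5311 0.0314 0.048 ]
bracket [0.5283 0.073  0.048 ]
```

Pad centre is about (0.535, -0.043) and the lip's inner face is at y ≈ -0.020. I'll come down to just above the pad.

```bash
python3 go.py 0.5355 -0.037 0.09; python3 -m crank '[[[0,0,0,0,0.004,0.04,1],[0,0,0,0,0,0.04,1],[0,0,0,0,0,0.03,1],[0,0,0,0,0,0.02,1],[0,0,0,0,0,0.006,1],[0,0,0,0,0,0,1],[0,0,0,0,0,0,1],[0,0,0,0,0,0,1]]]' >/dev/null; python3 go.py 0.5355 -0.037 0.081
```

```text
shift(norm,tool) [-0.0027  0.0047  0.139 ] turn [-0.0003 -0.     -0.0001] pos [ 0.5332 -0.0358  0.1595] 2.8667 [ 0.4944 -0.6283 -0.394 ]
shift(norm,tool) [-0.0026 -0.0017  0.0236] turn [ 0.0002  0.     -0.0001] pos [ 0.5362 -0.0356  0.0928] 3.5333 [ 0.2569  0.3656 -0.1655]
```

```bash
python3 -m crank '[[[0,0,0,-0.003,-0.001,0.008,1],[0,0,0,0,0,0.008,1],[0,0,0,0,0,0.006,1],[0,0,0,0,0,0.004,1],[0,0,0,0,0,0.002,1],[0,0,0,0,0,0,1],[0,0,0,0,0,0,1],[0,0,0,0,0,0,1]]]' >/dev/null; python3 go.py 0.5355 -0.037 0.074
```

```text
shift(norm,tool) [0.0005 0.0003 0.0079] turn [ 0.     -0.     -0.0001] pos [ 0.5354 -0.0372  0.0779] 4.2 [-1.0208  0.732   6.5133]
```

Contact at 6.5 N, so the lever is already moving. Pressing on to the stop.

```bash
python3 -m crank '[[[0,0,0,0,0,0.002,1],[0,0,0,0,0,0.002,1],[0,0,0,0,0,0.002,1],[0,0,0,0,0,0,1],[0,0,0,0,0,0,1],[0,0,0,0,0,0,1],[0,0,0,0,0,0,1],[0,0,0,0,0,0,1]]]' >/dev/null; python3 go.py 0.5355 -0.037 0.074
```

```text
shift(norm,tool) [0.0002 0.0002 0.0022] turn [ 0.0001 -0.     -0.0001] pos [ 0.5354 -0.0371  0.0751] 4.8667 [-1.7705  1.1924  8.123 ]
```

```bash
python3 -m crank '[[[0,0,0,0,0,0.001,1],[0,0,0,0,0,0.001,1],[0,0,0,0,0,0.001,1],[0,0,0,0,0,0,1],[0,0,0,0,0,0,1],[0,0,0,0,0,0,1],[0,0,0,0,0,0,1],[0,0,0,0,0,0,1]]]' >/dev/null; python3 go.py 0.5355 -0.037 0.074
```

```text
shift(norm,tool) [0.0002 0.     0.0004] turn [ 0.0002 -0.0001 -0.0001] pos [ 0.5355 -0.0371  0.0742] 5.5333 [-3.44    0.7797 17.8582]
```

The lever is at its stop (17.9 N). Now pushing along the bar.

```bash
python3 -m crank '[[[0,0,0,0.006,0,0,1],[0,0,0,0.01,0,0,1],[0,0,0,0.012,0,0,1],[0,0,0,0.012,0,0,1],[0,0,0,0.012,0,0,1],[0,0,0,0.012,0,0,1],[0,0,0,0.012,0,0,1],[0,0,0,0.008,0,0,1]]]' >/dev/null; python3 go.py 0.5274 0.093 0.0742
```

```text
shift(norm,tool) [ 0.177   0.0004 -0.    ] turn [ 0.0001  0.     -0.0002] pos [0.5327 0.0046 0.0742] 6.2 [-2.9047 -1.2529 17.1837]
```

```bash
python3 -m crank '[[[0,0,0,0.012,0,0,1],[0,0,0,0.014,0,0,1],[0,0,0,0.014,0,0,1],[0,0,0,0.014,0,0,1],[0,0,0,0.014,0,0,1],[0,0,0,0.014,0,0,1],[0,0,0,0.014,0,0,1],[0,0,0,0.012,0,0,1]]]' >/dev/null; python3 go.py 0.5274 0.093 0.0742
python3 -m crank '[[[0,0,0,0.01,0,0,1],[0,0,0,0.01,0,0,1],[0,0,0,0.01,0,0,1],[0,0,0,0.008,0,0,1],[0,0,0,0.008,0,0,1],[0,0,0,0.006,0,0,1],[0,0,0,0.004,0,0,1],[0,0,0,0,0,0,1]]]' >/dev/null; python3 go.py 0.5274 0.093 0.0742
```

```text
shift(norm,tool) [ 0.0692  0.0007 -0.0001] turn [ 0.0001 -0.     -0.0002] pos [0.5292 0.0584 0.0742] 6.8667 [-3.6456 -2.7149 16.75  ]
shift(norm,tool) [ 0.0124  0.001  -0.0001] turn [ 0.     -0.0001 -0.0001] pos [0.5273 0.0868 0.0742] 7.5333 [-4.9176  0.0746 17.1585]
```

```bash
python3 -m crank '[[[0,0,0,0.004,0,0,1],[0,0,0,0.004,0,0,1],[0,0,0,0.004,0,0,1],[0,0,0,0.002,0,0,1],[0,0,0,0,0,0,1],[0,0,0,0,0,0,1],[0,0,0,0,0,0,1],[0,0,0,0,0,0,1]]]' >/dev/null; python3 go.py 0.5274 0.093 0.0742
python3 - <<'E'
from h import *
im=ctrl.camera("side")[:,:,::-1];cv2.imwrite("pics/s2.png",cv2.resize(im[170:320,230:430],(800,600),interpolation=cv2.INTER_CUBIC))
E
```

```text
shift(norm,tool) [ 0.0005  0.0003 -0.0005] turn [ 0.0001  0.0001 -0.0003] pos [0.5272 0.0928 0.0739] 8.2 [-0.9214 -2.5637 13.1094]
```

View pics/s2.png

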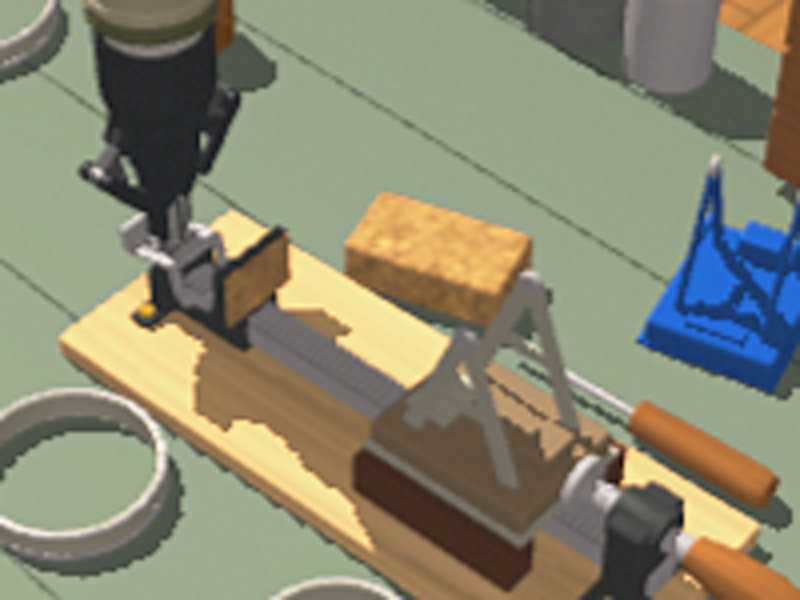

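The jaw is at the bracket end of the bar, its plate at about (255,280), and the base is unmoved. I'll push a few mm more until the stop shows in the force.

```bash
python3 -m crank '[[[0,0,0,0.003,0,0,1],[0,0,0,0.003,0,0,1],[0,0,0,0.002,0,0,1],[0,0,0,0,0,0,1],[0,0,0,0,0,0,1],[0,0,0,0,0,0,1],[0,0,0,0,0,0,1],[0,0,0,0,0,0,1]]]' >/dev/null; python3 go.py 0.5274 0.093 0.0742
```

```text
shift(norm,tool) [-0.0084 -0.0001 -0.0014] turn [ 0.0001  0.     -0.0002] pos [0.5272 0.0972 0.0735] 8.9167 [-0.2309 -1.5327  5.7512]
```

```bash
python3 -m crank '[[[0,0,0,0.002,0,0,1],[0,0,0,0.002,0,0,1],[0,0,0,0.002,0,0,1],[0,0,0,0,0,0,1],[0,0,0,0,0,0,1],[0,0,0,0,0,0,1],[0,0,0,0,0,0,1],[0,0,0,0,0,0,1]]]' >/dev/null; python3 go.py 0.5274 0.093 0.0742
```

```text
shift(norm,tool) [-0.015   0.0004 -0.0017] turn [ 0.0001  0.     -0.0001] pos [0.5267 0.1005 0.0733] 9.5833 [ 0.7447 -1.465   4.3539]
```

```bash
python3 -m crank '[[[0,0,0,0.002,0,0.001,1],[0,0,0,0.002,0,0,1],[0,0,0,0.002,0,0,1],[0,0,0,0,0,0,1],[0,0,0,0,0,0,1],[0,0,0,0,0,0,1],[0,0,0,0,0,0,1],[0,0,0,0,0,0,1]]]' >/dev/null; python3 go.py 0.5274 0.093 0.0742
python3 - <<'E'
from h import *
a=ctrl.camera("top")[:,:,::-1];b=ctrl.camera("side")[:,:,::-1]
cv2.imwrite("pics/m3.png",np.vstack([cv2.resize(a[225:290,270:400],(600,300),interpolation=cv2.INTER_CUBIC),cv2.resize(b[215:275,240:360],(600,300),interpolation=cv2.INTER_CUBIC)]))
E
```

```text
shift(norm,tool) [-0.0186  0.0009 -0.0032] turn [-0.      0.0002 -0.0003] pos [0.5264 0.1022 0.0726] 10.25 [ 2.828  -6.0023  2.9236]
```

View pics/m3.png

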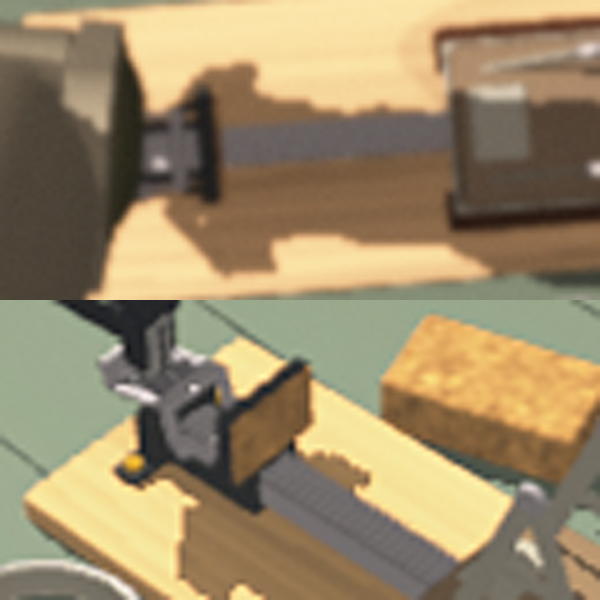

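The y force has risen to -6 N, and the plate is at top-crop (209,150), close to the bracket. I'll confirm the stop by pressing a little harder.

```bash
python3 -m crank '[[[0,0,0,0.002,0,0,1],[0,0,0,0.002,0,0,1],[0,0,0,0.002,0,0,1],[0,0,0,0,0,0,1],[0,0,0,0,0,0,1],[0,0,0,0,0,0,1],[0,0,0,0,0,0,1],[0,0,0,0,0,0,1]]]' >/dev/null; python3 go.py 0.5274 0.093 0.0742
python3 - <<'E'
from h import *
s=lambda x:270+(x+.5)/600*130-.5
r=lambda y:225+(y+.5)/300*65-.5
for x in(200,209,218): print(atz("top",(s(x),r(150)),.096))
for x in(403,414,428): print(atz("top",(270+(x+.5)/800*180-.5,215+165.5/400*90-.5),.096))
E
```

```text
shift(norm,tool) [-0.0194  0.0012 -0.0036] turn [-0.      0.0006 -0.0007] pos [0.5262 0.1026 0.0724] 11.0167 [  3.3346 -15.4928  -1.1308]
[0.53047001 0.02085255 0.096     ]
[0.53041633 0.01602252 0.096     ]
[0.53036268 0.01119167 0.096     ]
[ 0.54251018 -0.09684766  0.096     ]
[ 0.54244378 -0.10300133  0.096     ]
[ 0.54235932 -0.11083415  0.096     ]
```

Hard stop: 15 N with no travel, and the images put the jaw's travel at about 122 mm. Easing off and lifting away.

```bash
python3 -m crank '[[[0,0,0,-0.006,0,0,1],[0,0,0,-0.002,0,-0.004,1],[0,0,0,-0.002,0,-0.01,1],[0,0,0,-0.002,0,-0.015,1],[0,0,0,0,0,-0.03,1],[0,0,0,0,0,-0.05,1],[0,0,0,0,0,-0.05,1],[0,0,0,0,0,-0.05,1]]]' >/dev/null; python3 -m crank '[[[0,0,0,0.06,0,-0.05,1],[0,0,0,0.06,0,-0.05,1],[0,0,0,0.07,0,-0.03,1],[0,0,0,0.07,0,0,1],[0,0,0,0.07,0,0,1],[0,0,0,0.07,0,0,1],[0,0,0,0.06,0,0,1],[0,0,0,0,0,0,1]]]'  >/dev/null; python3 go.py 0.5274 0.093 0.0742
python3 - <<'E'
from h import *
a=ctrl.camera("top")[:,:,::-1];b=ctrl.camera("side")[:,:,::-1]
cv2.imwrite("pics/m4.png",np.vstack([cv2.resize(a[215:305,270:450],(600,300),interpolation=cv2.INTER_CUBIC),cv2.resize(b[215:275,240:360],(600,300),interpolation=cv2.INTER_CUBIC)]))
E
```

```text
shift(norm,tool) [-0.4932  0.0015  0.3329] turn [-0.0003 -0.0005  0.0014] pos [0.509  0.3384 0.2414] 12.35 [ 0.2092  0.3871 -1.3604]
```

View pics/m4.png

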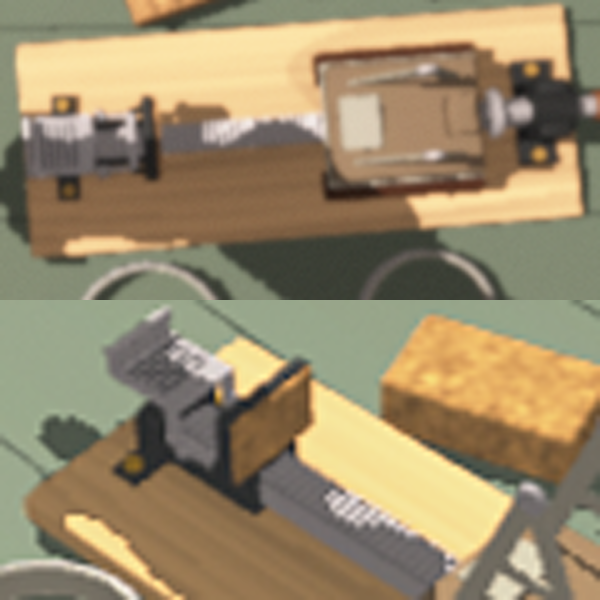

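The jaw stayed against the bracket: the plate is at side-crop (270,425), the same as when pressed. The lever has sprung up, the base is unmoved, and the arm is clear.

```bash
python3 -c "
from plant import ctrl
print(ctrl.sense()['joint_vel'].round(3)); print(ctrl.sign_off())"
```

```text
[ 0.035 -0.016  0.037  0.023  0.01  -0.003  0.006]
the job is handed in; nothing more can be done
None
```

I pressed the release down, pushed the jaw back to a hard stop at the bracket and let go; images show it still there and the base unmoved, and I handed the job in at about 12.5 s (no verdict was returned).

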